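# Close the dyestuff sample dishes with their own lids

## Task

Close the four open dyestuff dishes for the day: put each wooden lid on the dish whose shape and size it matches, sitting fully home and flat on the rim, square with the dish's sides where it has sides, and let go. Leave the dishes, the small amber jar and the phone standing where they are.

Things in the scene. Friction and masses are not known exactly. Their poses are not given: they have to be found in the camera images.
- oblong_lid: Loose wooden lid, oblong board 134 (x) by 82 mm (y), 8 mm thick, 95 g. Under it a 7 mm deep step, 104 by 52 mm, fits inside the dish with 8 mm to spare all round. On top a central grip bar: 46 mm along x, 14 thick (y), 22 tall. Origin: centre of the step's underside, z up; bar top 37 mm above it. Half-turn symmetric. Lies step down; seated, its origin is 39 mm above the dish's.
- square_lid: Loose wooden lid, square board 94 by 94 mm, 8 mm thick, 85 g. Under it a 7 mm deep step, 64 by 64 mm, fits inside the dish with 8 mm to spare all round. On top a central grip bar: 46 mm along x, 14 thick (y), 22 tall. Origin: centre of the step's underside, z up; bar top 37 mm above it. Quarter-turn symmetric. Lies step down; seated, its origin is 39 mm above the dish's.
- round_lid_large: Loose wooden lid, large round board, 112 mm across, 8 mm thick, 90 g. Under it a 7 mm deep step, 82 mm across, fits inside the dish with 8 mm to spare all round. On top a central grip bar: 46 mm along x, 14 thick (y), 22 tall. Origin: centre of the step's underside, z up; bar top 37 mm above it. Fits at any yaw. Lies step down; seated, its origin is 39 mm above the dish's.
- round_lid_small: Loose wooden lid, small round board, 82 mm across, 8 mm thick, 50 g. Under it a 7 mm deep step, 52 mm across, fits inside the dish with 8 mm to spare all round. On top a central grip bar: 46 mm along x, 14 thick (y), 22 tall. Origin: centre of the step's underside, z up; bar top 37 mm above it. Fits at any yaw. Lies step down; seated, its origin is 39 mm above the dish's.
- oblong_dish: Loose, open blue-glazed stoneware dish, oblong, 130 (x) by 78 mm (y) outside, 46 mm tall, wall 5 mm, holding reddish wood sticks that lie well below the rim. Origin: centre of its underside, z up. About 400 g.
- square_dish: Loose, open blue-glazed stoneware dish, square, 90 by 90 mm outside, sides along x and y, 46 mm tall, wall 5 mm, holding bark flakes that lie well below the rim. Origin: centre of its underside, z up. About 340 g.
- round_dish_large: Loose, open blue-glazed stoneware dish, large round, 108 mm across, 46 mm tall, wall 5 mm, holding oak galls that lie well below the rim. Origin: centre of its underside, z up. About 360 g.
- round_dish_small: Loose, open blue-glazed stoneware dish, small round, 78 mm across, 46 mm tall, wall 5 mm, holding small dark pods that lie well below the rim. Origin: centre of its underside, z up. About 220 g.
- amber_bottle: A bystander: small amber jar with a black cap, 48 mm across, 66 mm tall, standing loose. Origin: centre of its underside.
- phone: A bystander: dark smartphone lying flat and loose, 147 (x) by 71 (y) by 8.5 mm. Origin: centre of its underside.

How it is judged:
By the outcome, as a careful person would: the job done as asked, in the order asked, and still so for the second after the job is handed in, with the robot touching nothing.
It also fails if it takes over 131 s, if anything falls off the work surface, if the arm or the gripper's body presses on something with over 40 N, if the wrist force passes 120 N, or if a joint passes its speed limit or range.

## Robot

A 6-joint arm with a two-finger parallel gripper is mounted at the origin on the work surface. World frame = base frame: x ahead of the robot, y to its left, z up, the work surface at z = 0. Lengths are in m, angles in rad, forces in N, time in s.
With the tool pointing down it reaches from about 0.375 to 0.9 m from the base axis. Payload 3.1 kg.
Tool frame: the origin (TCP) lies between the finger pads; the fingertips stand manip.finger_overhang ahead of it and the grasp point (between the pads) lies 5 mm behind it (manip.finger_overhang is the distance from the TCP to the fingertips, in m); z points along the fingers, y is the line along which they close (so a half turn about z gives the same grasp; the last joint's range is limited). The gripper opens to 85 mm and grips with 20 to 120 N. Pads are 22 mm wide; open, the fingers measure 114 mm over their backs; the gripper's body (76 mm by 85 mm) begins 54 mm behind the grasp point. The pads swing forward as they close: fully open they stand 13 mm farther back than shut.
Start: joints at [-0.178, 0.527, 1.433, -0, 1.181, -0.178], TCP at [0.625, 0, 0.245] pointing down, gripper open.
Joint ranges: [-3.08, 3.08], [-0.75, 2.2], [0.22, 2.44], [-1.43, 4.57], [0, 2.65], [-2.85, 2.85]. Speed limits (rad/s): [2.79, 2.79, 3.14, 3.14, 3.14, 3.14].

## Interface

Orientations are given as a unit quaternion [x, y, z, w].
In Python, from station import manip gives the robot as it stands.
- The arm moves only by the tool drive_tool, never from a script. Its argument "plan" is a list of rows, each a list of 7 numbers: the shift along the tool's x, y, z in m, then the turn, a rotation vector about the tool's x, y, z in degrees, then the opening, from -1 (shut) to 1 (fully open). In form: [[x, y, z, wx, wy, wz, gripper], ...]. A call has 1 to 10 rows; each row shifts and turns the commanded pose from where the row before left it, along the tool's axes as they then stand; what a row does not reach is not made up. A row lasts 1/10 s, in which the tool goes at most 50 mm and 8.59 degrees, less where a joint would pass 70% of its speed; a pose out of reach is approached as far as the arm can. A call is refused whole if a number of a shift passes 0.05 or a number of a turn 8.59, either way. A call with a gripper value outside its range is refused whole. The fingers move at their own pace and stop on an object; "newtons" is the grip in N (left out, the last holds). Time passes only in rows, so rows that do not move let the fingers close. It gives the time, the measured TCP pose, the force, the opening and the grip force at its end, in the units of the state.
- manip.sense(): the state, without advancing time (a new reading comes with each control period).
- manip.snapshot(name): name is "scene" or "side" or "wrist"; returns a dict with "image" (420x560x3 uint8, red, green, blue), "z_map" (420x560 float32, m along the optical axis (not along the pixel's ray), 0 where there is no reading), "fov_y" (degrees; the focal length in pixels is half the picture's height over the tangent of half this angle, whatever the lens; pixels are square), "cx", "cy" (the principal point, pixels), "extrinsics" (4x4, takes a point from camera to world coordinates); the wrist camera has in their place "mount" (4x4, takes a point from camera to tool coordinates, whose origin is the TCP and whose axes are the flange's). Camera axes: x right, y up, looking along -z (the intrinsics and any distortion apply to the point x, -y, -z); pixel columns grow to the right and rows downward; lengths in m; the calibration is good to about 2 mm. A picture is of the moment at which its call begins: read the wrist's pose just before it.
- manip.sign_off(): hands the job in; it is judged then, once.
The state is a dict: "t": time; "q": joint angles; "qd": joint speeds; "tau": joint torques, N m; "tcp_pos": TCP position; "tool_rot": TCP orientation; "force": force on the tool from outside, world axes, zero at the start; "ft_torque": the same for the moment, N m; "finger_gap": opening from 0.0 (shut) to 1.0 (fully open); "gripper_force": force on a finger pad.
Only numpy, scipy, OpenCV 4.12 (cv2) and the standard library are available. Lean on these libraries where they do the work, as an engineer would, in place of code of your own. Each camera call takes 0.05 s, during which the arm holds its last target. There are 200 camera calls.

## Working session

There is one attempt and no reset: what is moved stays moved. The work goes in short steps, Python scripts to look and compute and a tool call to move; the robot and the scene stay as the last step left them, time stands still between calls to the robot, and variables do not carry over. Pictures are saved under pics/ and viewed, at most 14 in all, crops included, and the job is handed in when it is done.

Besides the shell and the picture viewer there is one more tool, called after "Request:" as name(argument=value, ...) on one line, values as JSON. drive_tool: Moves the arm, as the interface text tells. Its arguments: {"type":"object","properties":{"plan":{"type":"array"},"newtons":{"type":"number"}},"required":["plan"]}

```bash
mkdir -p pics; ls
cat > h.py <<'E'
import numpy as np, cv2
from station import manip
from scipy.spatial.transform import Rotation as R
def snap(n,f):
    s=manip.sense(); d=manip.snapshot(n)
    if 'mount' in d:
        T=np.eye(4);T[:3,:3]=R.from_quat(s['tool_rot']).as_matrix();T[:3,3]=s['tcp_pos'];d['extrinsics']=T@d['mount']
    cv2.imwrite('pics/'+f+'.png',d['image'][...,::-1]); np.savez('pics/'+f+'.npz',**{k:v for k,v in d.items()}); return d
def cloud(d):
    z=d['z_map'];h,w=z.shape;f=h/2/np.tan(np.radians(float(d['fov_y']))/2)
    v,u=np.mgrid[:h,:w];P=np.stack([(u-float(d['cx']))/f*z,-(v-float(d['cy']))/f*z,-z,np.ones_like(z)],-1)
    W=(P@d['extrinsics'].T)[...,:3];W[z<=0]=np.nan;return W
E
python3 - <<'E'
from h import *
print(manip.finger_overhang,manip.sense())
for n in ['scene','side','wrist']:
    d=snap(n,n+'0');print(n,d.keys(),d['fov_y'],d['cx'],d['cy'],d['extrinsics'].round(3).tolist())
    print(np.isfinite(cloud(d)[...,0]).mean(), cloud(d)[210,280])
E
```

```text
pics
0.014 {'t': 0.0, 'q': array([-1.78493746e-01,  5.28474988e-01,  1.43390724e+00, -1.64787211e-05,
        1.18141757e+00, -1.78474789e-01]), 'qd': array([ 0.00124159,  0.00013672, -0.0015435 , -0.00129032,  0.00046825,
       -0.00122897]), 'tau': array([ 2.50220628e-04, -4.42344439e+01, -1.78024775e+01, -2.06930472e-04,
        8.36740597e-03,  2.24214921e-05]), 'tcp_pos': array([6.24305271e-01, 1.54331506e-04, 2.44326610e-01]), 'tool_rot': array([ 7.07110835e-01,  7.07101866e-01, -6.35665290e-04, -9.02143092e-04]), 'force': array([ 0.84285021, -0.24588785, -1.05173487]), 'ft_torque': array([ 0.01231311, -0.00237845, -0.05164514]), 'gripper_force': 0.0, 'finger_gap': 1.0006218711108463}
scene dict_keys(['image', 'z_map', 'fov_y', 'cx', 'cy', 'extrinsics']) 46.20249133292584 278.82738311652196 216.59088227229222 [[0.43, -0.563, 0.706, 1.55], [0.902, 0.252, -0.35, -0.503], [0.019, 0.787, 0.616, 0.926], [0.0, 0.0, 0.0, 1.0]]
0.9895960884353742 [ 4.61542140e-01  4.02917138e-02 -1.08221042e-04]
side dict_keys(['image', 'z_map', 'fov_y', 'cx', 'cy', 'extrinsics']) 54.51818710664298 279.331685428748 208.92966217698518 [[0.765, 0.456, -0.454, 0.032], [-0.644, 0.536, -0.546, -0.574], [-0.006, 0.711, 0.704, 0.777], [0.0, 0.0, 0.0, 1.0]]
0.9961352040816327 [0.53258847 0.02444571 0.00071193]
wrist dict_keys(['image', 'z_map', 'fov_y', 'cx', 'cy', 'mount', 'extrinsics']) 66.92410397829119 282.938296727882 212.92083630737355 [[1.0, -0.0, 0.002, 0.625], [-0.0, 0.955, 0.296, 0.076], [-0.002, -0.296, 0.955, 0.373], [0.0, 0.0, 0.0, 1.0]]
0.9960246598639456 [ 0.62086411 -0.03663676 -0.002289  ]
```

View pics/scene0.png

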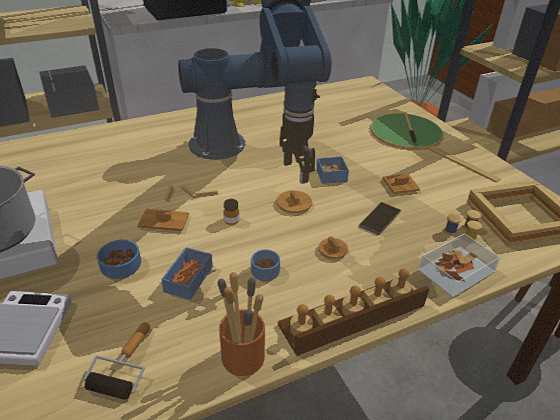

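View pics/side0.png

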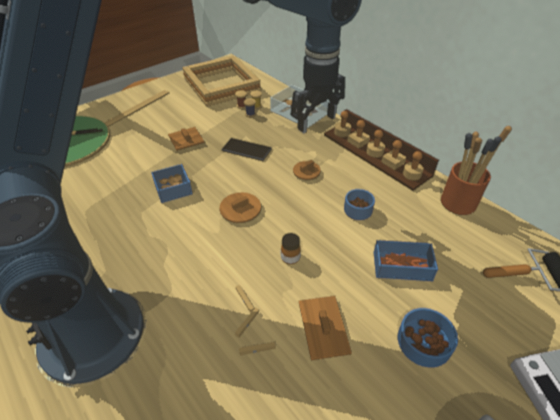

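```bash
cat > top.py <<'E'
from h import *
# orthographic top view from both fixed cameras: x up, y left; 1px = 1.5 mm
def top(names,out,x0=.3,x1=1.0,y0=-.5,y1=.5,s=.00125):
    H=int((x1-x0)/s);Wd=int((y1-y0)/s);ims=[]
    for n in names:
        d=np.load('pics/'+n+'.npz');P=cloud(d);C=d['image']
        im=np.zeros((H,Wd,3),np.uint8);hz=np.full((H,Wd),-1.)
        ok=np.isfinite(P[...,0])&(P[...,2]<.1)
        p=P[ok];c=C[ok];i=((x1-p[:,0])/s).astype(int);j=((y1-p[:,1])/s).astype(int)
        m=(i>=0)&(i<H)&(j>=0)&(j<Wd);o=np.argsort(p[m][:,2])
        im[i[m][o],j[m][o]]=c[m][o];hz[i[m][o],j[m][o]]=p[m][o][:,2]
        ims.append((im,hz))
    im,hz=ims[0]
    for a,b in ims[1:]:
        k=(hz<-.5);im=np.where(k[...,None],a,im);hz=np.where(k,b,hz)
    cv2.imwrite('pics/'+out,im[...,::-1]);return im,hz
if __name__=='__main__':
    top(['scene0','side0'],'top0.png')
    for n in ['scene0','side0','wrist0']:
        P=cloud(np.load('pics/'+n+'.npz'));z=P[...,2];print(n,np.nanpercentile(z,[5,25,50,75,95]).round(4))
E
python3 top.py
```

```text
scene0 [-7.521e-01 -5.600e-03 -1.000e-04  3.340e-02  2.948e-01]
side0 [-0.3872 -0.0005  0.0015  0.0322  0.4283]
wrist0 [-1.500e-03 -6.000e-04  2.000e-04  2.320e-02  3.128e-01]
```

View pics/top0.png

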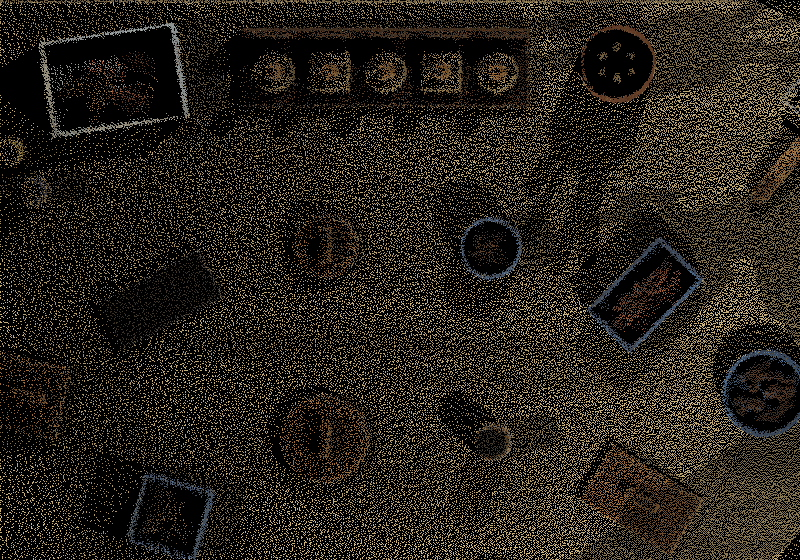

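The scene and side pictures and the top map agree. In the top map (pixels):
- Dishes: small round (491,247), oblong (646,295), large round (766,393), square (171,516).
- Lids: small (327,247), large (325,437), oblong (642,495), square (30,398).
- Bystanders: jar (491,440), phone (160,300).

Next I'll measure each object from both fixed cameras.

```bash
cat > fit.py <<'E'
from h import *
import sys
S={'dish_s':(.691,-.114,0),'dish_o':(.631,-.307,1),'dish_L':(.509,-.457,0),'dish_q':(.355,.286,1),
'lid_s':(.691,.091,0),'lid_L':(.454,.094,0),'lid_o':(.381,-.302,1),'lid_q':(.5,.46,1)}
def circ(p):
    h=cv2.convexHull((p*1e3).astype(np.float32))[:,0]
    c,r=cv2.minEnclosingCircle(h);return np.array(c)/1e3,r*2
def rect(p):
    # trimmed rectangle
    r=cv2.minAreaRect((p*1e3).astype(np.float32));return np.array(r[0])/1e3,np.round(r[1],1),round(r[2],1)
def run(files,objs,S=S):
    for o in objs:
        x,y,b=S[o]
        for n in files:
            P=cloud(np.load('pics/'+n+'.npz')).reshape(-1,3);P=P[np.isfinite(P[:,0])]
            Q=P[(np.hypot(P[:,0]-x,P[:,1]-y)<.085)]
            top=Q[(Q[:,2]>.0425)&(Q[:,2]<.052)] if 'dish' in o else Q[(Q[:,2]>.011)&(Q[:,2]<.020)]
            if len(top)<30: print(o,n,'few');continue
            t=top[:,:2];z=np.median(top[:,2])
            # drop stray points: need >=4 neighbours within 4mm
            from scipy.spatial import cKDTree as K
            t=t[[len(k)>4 for k in K(t).query_ball_point(t,.004)]]
            print(o,n,len(t),'z',z.round(4),*(rect(t) if b else circ(t)),end=' ')
            if 'lid' in o:
                B=Q[(Q[:,2]>.0325)&(Q[:,2]<.045)]
                print('BAR',len(B),'z',np.median(B[:,2]).round(4),*rect(B[:,:2]) if len(B)>5 else '',end='')
            print()
if __name__=='__main__': run(['scene0','side0'],S)
E
python3 fit.py
```

```text
dish_s scene0 33 z 0.0451 [ 0.68999652 -0.11503594] 76.46086883544922 
dish_s side0 102 z 0.0459 [ 0.68961389 -0.1135095 ] 77.91060638427734 
dish_o scene0 82 z 0.0448 [ 0.63152856 -0.30735245] [ 76.4 129.9] 44.9 
dish_o side0 332 z 0.0456 [ 0.63209338 -0.30538992] [ 80.5 129.4] 44.8 
dish_L scene0 76 z 0.0451 [ 0.50795508 -0.45763821] 108.23014068603516 
dish_L side0 468 z 0.0457 [ 0.50894604 -0.4562648 ] 110.37033081054688 
dish_q scene0 0 z 0.0446 [0. 0.] [0. 0.] 0.0 
dish_q side0 89 z 0.046 [0.35571808 0.28798956] [90.1 87.9] 73.4 
lid_s scene0 165 z 0.014 [0.69394427 0.09197221] 80.77787017822266 BAR 55 z 0.0352 [0.69235181 0.09212018] [43. 15.] 1.9
lid_s side0 116 z 0.0159 [0.6900387  0.09276828] 77.11457824707031 BAR 60 z 0.0368 [0.69358661 0.0946637 ] [45.7 16.2] 0.5
lid_L scene0 81 z 0.014 [0.45084927 0.09115155] 106.87494659423828 BAR 38 z 0.0359 [0.44863968 0.09205836] [14.4 46.4] 84.3
lid_L side0 584 z 0.016 [0.45117786 0.09405211] 110.5399169921875 BAR 81 z 0.0372 [0.45173413 0.09431628] [16.8 46.1] 79.4
lid_o scene0 224 z 0.0144 [ 0.37621664 -0.30260281] [127.8  78. ] 58.3 BAR 53 z 0.0359 [ 0.37459763 -0.30396869] [43.4 19.3] 56.7
lid_o side0 2166 z 0.0155 [ 0.37499463 -0.30163251] [134.8  81.8] 58.9 BAR 143 z 0.0368 [ 0.37538107 -0.30157068] [45.4 14.2] 58.1
lid_q scene0 19 z 0.0139 [0.51762964 0.44756387] [105.2  53.3] 20.6 BAR 33 z 0.0354 [0.50204877 0.46378836] [42.8 18.1] 75.1
lid_q side0 71 z 0.0166 [0.50325803 0.45873627] [81.2 84.8] 75.4 BAR 41 z 0.0387 [0.50512897 0.46653754] [47.4 14.3] 73.0
```

```bash
cat > go.py <<'E'
from h import *
import sys
# usage: go.py x y z phi(deg of tool x in world, mod 180)
def go(x,y,z,phi):
    s=manip.sense();M=R.from_quat(s['tool_rot']).as_matrix()
    d=M.T@(np.array([x,y,z])-s['tcp_pos'])
    cur=np.degrees(np.arctan2(M[1,0],M[0,0]))
    th=(cur-phi+90)%180-90
    print('t',round(s['t'],1),'tcp',s['tcp_pos'].round(4),'phi',cur.round(1),'tilt',np.degrees(np.arccos(-M[2,2])).round(2),'q1,q6',s['q'][[0,5]].round(2))
    print('now-axes mm',(d*1e3).round(1),'turn wz',th.round(1))
    a=np.radians(th);c,n=np.cos(a),np.sin(a)
    print('after-turn axes mm',(np.array([c*d[0]+n*d[1],-n*d[0]+c*d[1],d[2]])*1e3).round(1))
if __name__=='__main__': go(*map(float,sys.argv[1:5]))
E
python3 go.py .693 .093 .12 1
```

```text
t 0.1 tcp [6.245e-01 1.000e-04 2.446e-01] phi 90.0 tilt 0.1 q1,q6 [-0.18 -0.18]
now-axes mm [ 92.8  68.7 124.5] turn wz 89.0
after-turn axes mm [ 70.3 -91.6 124.5]
```

Request:
drive_tool(plan=[[0.031, 0.023, 0, 0, 0, 0, 0], [0.031, 0.023, 0, 0, 0, 0, 0], [0.031, 0.023, 0, 0, 0, 0, 0], [0, 0, 0, 0, 0, 8.5, 0], [0, 0, 0, 0, 0, 8.5, 0], [0, 0, 0, 0, 0, 8.5, 0], [0, 0, 0.01, 0, 0, 8.5, 0], [0, 0, 0.01, 0, 0, 8.5, 0], [0, 0, 0.01, 0, 0, 8.5, 0], [0, 0, 0.01, 0, 0, 8.5, 0]], newtons=40)

```text
t: 1.15
tcp_pos: [0.6936, 0.0931, 0.2044]
tool_rot: [0.966, 0.26, -0.001, -0.0]
force: [-0.9, 0.6, 0.2]
finger_gap: 0.497
gripper_force: 0.0
```

Request:
drive_tool(plan=[[0, 0, 0.01, 0, 0, 8.5, 0], [0, 0, 0.01, 0, 0, 8.5, 0], [0, 0, 0.01, 0, 0, 8.5, 0], [0, 0, 0.01, 0, 0, 4, 0], [0, 0, 0, 0, 0, 0, 0], [0, 0, 0, 0, 0, 0, 0]])

```text
t: 1.75
tcp_pos: [0.6938, 0.0931, 0.1649]
tool_rot: [1.0, 0.01, -0.0, -0.0]
force: [0.8, 0.4, 0.3]
finger_gap: 0.497
gripper_force: 0.0
```

Run:
```python
from fit import *
snap('wrist','w1');run(['w1'],['lid_s','dish_s'])
from go import go
go(.693,.093,.032,1)
print(manip.sense()['finger_gap'])
```

```text
lid_s w1 5154 z 0.0146 [0.69351929 0.09535545] 81.76217651367188 BAR 834 z 0.0364 [0.69398901 0.09539049] [14.  44.9] 89.2
dish_s w1 1348 z 0.0451 [ 0.69048584 -0.11059833] 79.30865478515625 
t 1.8 tcp [0.6942 0.093  0.1655] phi 1.1 tilt 0.01 q1,q6 [-0.03  1.53]
now-axes mm [ -1.2   0.  133.5] turn wz 0.1
after-turn axes mm [ -1.2   0.  133.5]
0.5043993303364132
```

View pics/w1.png

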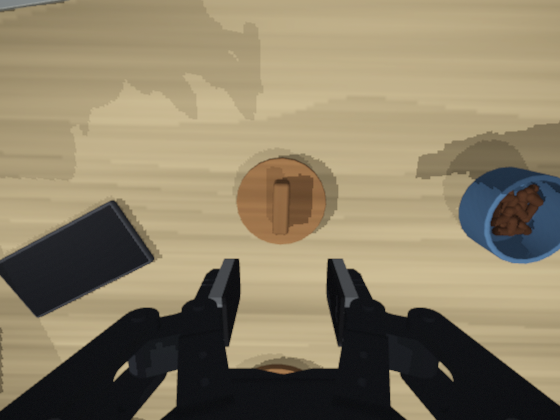

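The wrist view shows the lid at (281,200) with its bar vertical and midway between the pads. The dish is at the right (515,213). All three views agree, so I'm descending.

Request:
drive_tool(plan=[[0, -0.001, 0.03, 0, 0, 0, 0], [0, 0, 0.03, 0, 0, 0, 0], [0, 0, 0.03, 0, 0, 0, 0], [0, 0, 0.02, 0, 0, 0, 0], [0, 0, 0.01, 0, 0, 0, 0], [0, 0, 0.01, 0, 0, 0, 0], [0, 0, 0.002, 0, 0, 0, 0], [0, 0, 0, 0, 0, 0, 0]])

```text
t: 2.6
tcp_pos: [0.6945, 0.094, 0.034]
tool_rot: [1.0, 0.009, 0.001, 0.0]
force: [-0.5, -0.3, 1.0]
finger_gap: 0.5
gripper_force: 0.0
```

Request:
drive_tool(plan=[[0, 0, 0, 0, 0, 0, -1], [0, 0, 0, 0, 0, 0, -1], [0, 0, 0, 0, 0, 0, -1], [0, 0, 0, 0, 0, 0, -1], [0, 0, 0, 0, 0, 0, -1], [0, 0, 0, 0, 0, 0, -1]], newtons=40)

```text
t: 3.2
tcp_pos: [0.6949, 0.094, 0.0346]
tool_rot: [1.0, 0.009, 0.001, 0.0]
force: [-0.6, -0.7, 5.3]
finger_gap: 0.148
gripper_force: 41.6
```

Request:
drive_tool(plan=[[0, 0, -0.03, 0, 0, 0, -1], [0, 0, -0.04, 0, 0, 0, -1], [-0.001, 0.04, 0, 0, 0, 0, -1], [-0.0005, 0.04, 0, 0, 0, 0, -1], [0, 0.04, 0, 0, 0, 0, -1], [0, 0.04, 0, 0, 0, 0, -1], [0, 0.03, 0, 0, 0, 0, -1], [0, 0.017, 0, 0, 0, 0, -1], [0, 0, 0, 0, 0, 0, -1], [0, 0, 0, 0, 0, 0, -1]])

```text
t: 4.2
tcp_pos: [0.6956, -0.1119, 0.1029]
tool_rot: [1.0, 0.009, -0.001, -0.001]
force: [0.0, 1.9, -0.6]
finger_gap: 0.155
gripper_force: 40.9
```

Run:
```python
from go import *
go(.6914,-.113,.077,1)
snap('side','s2')
from fit import run
run(['s2'],['dish_s'])
```

```text
t 4.2 tcp [ 0.6956 -0.1119  0.1029] phi 1.0 tilt 0.1 q1,q6 [-0.32  1.23]
now-axes mm [-4.2  1.1 25.9] turn wz -0.0
after-turn axes mm [-4.2  1.1 25.9]
dish_s s2 64 z 0.0458 [ 0.68397742 -0.1151123 ] 74.38688659667969
```

View pics/s2.png

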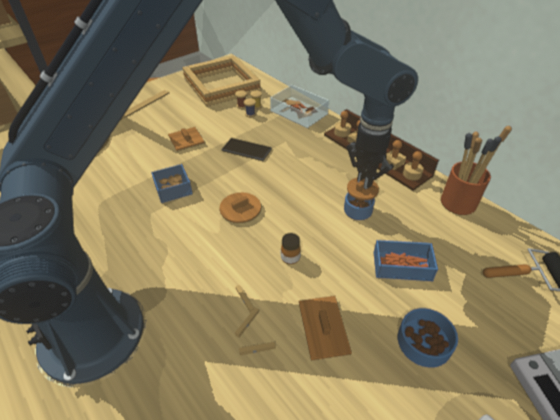

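The lid at (362,187) is level above the dish (358,205). I'll correct the position and lower it.

Request:
drive_tool(plan=[[-0.004, 0.001, 0, 0, 0, 0, -1], [0, 0, 0.01, 0, 0, 0, -1], [0, 0, 0.01, 0, 0, 0, -1], [0, 0, 0.004, 0, 0, 0, -1], [0, 0, 0.003, 0, 0, 0, -1], [0, 0, 0.002, 0, 0, 0, -1], [0, 0, 0, 0, 0, 0, -1]])

```text
t: 4.95
tcp_pos: [0.6922, -0.114, 0.0742]
tool_rot: [1.0, 0.009, 0.0, -0.0]
force: [0.1, -0.4, -0.4]
finger_gap: 0.149
gripper_force: 40.9
```

Request:
drive_tool(plan=[[0, 0, 0.001, 0, 0, 0, -1], [0, 0, 0, 0, 0, 0, -0.2], [0, 0, 0, 0, 0, 0, 0], [0, 0, 0, 0, 0, 0, 0], [0, 0, -0.01, 0, 0, 0, 0], [0, 0, -0.04, 0, 0, 0, 0], [0, 0, -0.04, 0, 0, 0, 0], [0, 0, 0, 0, 0, 0, 0], [0, 0, 0, 0, 0, 0, 0]])

```text
t: 5.85
tcp_pos: [0.693, -0.1143, 0.1658]
tool_rot: [1.0, 0.009, 0.002, 0.001]
force: [-0.3, 0.4, 0.5]
finger_gap: 0.502
gripper_force: 0.0
```

```bash
cat > chk.py <<'E'
from fit import *
# seat check: board-top z plane, centre, and rim visibility
def chk(f,x,y,rect_=0,r=.06):
    P=cloud(np.load('pics/'+f+'.npz')).reshape(-1,3);P=P[np.isfinite(P[:,0])]
    Q=P[np.hypot(P[:,0]-x,P[:,1]-y)<r+.025];t=Q[(Q[:,2]>.048)&(Q[:,2]<.064)]
    A=np.c_[t[:,:2]-[x,y],np.ones(len(t))];c=np.linalg.lstsq(A,t[:,2],rcond=None)[0]
    print('board',len(t),'z',c[2].round(4),'slope deg',np.degrees(c[:2]).round(2),*(rect if rect_ else circ)(t[:,:2]))
    B=Q[(Q[:,2]>.070)&(Q[:,2]<.085)]
    if len(B)>5: print('bar z',np.median(B[:,2]).round(4),*rect(B[:,:2]))
E
python3 - <<'E'
from chk import *
snap('wrist','w3');snap('side','s3');snap('scene','c3')
for f in ['w3','s3','c3']: chk(f,.690,-.114)
run(['w3'],['dish_o'])
from go import go
go(.451,.0935,.13,172)
E
```

```text
board 6667 z 0.0537 slope deg [-0.03  0.07] [ 0.69116895 -0.11388997] 81.74480438232422
bar z 0.0754 [ 0.69156189 -0.11359325] [45.  13.6] 1.4
board 473 z 0.0549 slope deg [0.85 0.27] [ 0.69201855 -0.11417487] 85.55245208740234
bar z 0.0759 [ 0.69117706 -0.1149757 ] [46.3 14.3] 2.6
board 475 z 0.0533 slope deg [-0.04 -0.13] [ 0.69022681 -0.11572176] 88.04512023925781
bar z 0.0747 [ 0.69116907 -0.11616943] [15.1 46.9] 89.3
dish_o w3 1927 z 0.0449 [ 0.63234412 -0.30466736] [ 79.7 129.8] 45.2 
t 6.0 tcp [ 0.691  -0.1137  0.1621] phi 1.0 tilt 0.17 q1,q6 [-0.32  1.23]
now-axes mm [-236.3 -211.3   32.9] turn wz 9.0
after-turn axes mm [-266.4 -171.7   32.9]
```

View pics/w3.png

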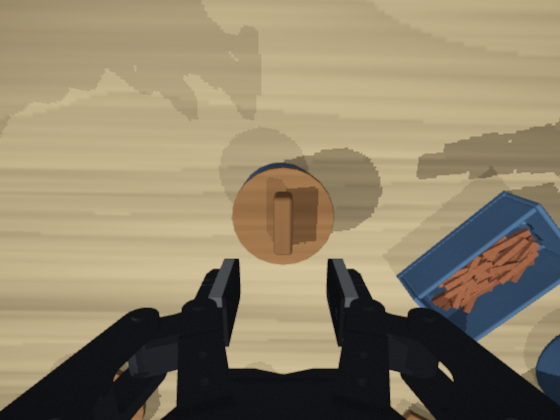

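The small lid sits flat and centred on its dish (283,213). Next is the large round lid.

Request:
drive_tool(plan=[[-0.034, -0.03, 0, 0, 0, 0, 0], [-0.034, -0.03, 0, 0, 0, 0, 0], [-0.034, -0.03, 0, 0, 0, 0, 0], [-0.034, -0.03, 0, 0, 0, 0, 0], [-0.034, -0.03, 0, 0, 0, 0, 0], [-0.034, -0.03, 0, 0, 0, 0, 0], [-0.034, -0.03, 0, 0, 0, 0, 0], [0, 0, 0, 0, 0, 8.5, 0], [0, 0, 0, 0, 0, 0, 0], [0, 0, 0, 0, 0, 0, 0]])

```text
t: 7.0
tcp_pos: [0.4511, 0.0916, 0.1629]
tool_rot: [0.998, -0.064, 0.0, 0.0]
force: [0.2, 0.3, 0.6]
finger_gap: 0.495
gripper_force: 0.0
```

Run:
```python
from fit import *
snap('wrist','w4');run(['w4'],['lid_L','dish_q'])
from go import go
go(.451,.0945,.036,172)
```

```text
lid_L w4 10585 z 0.0147 [0.45125467 0.0962821 ] 112.07958984375 BAR 846 z 0.0364 [0.45169238 0.09605044] [14.  45.3] 84.8
dish_q w4 1280 z 0.0452 [0.35567267 0.28881161] [90.1 90.5] 74.0 
t 7.0 tcp [0.4514 0.0914 0.163 ] phi -7.4 tilt 0.02 q1,q6 [-0.04  1.66]
now-axes mm [ -0.8  -3.1 127. ] turn wz 0.6
after-turn axes mm [ -0.9  -3.  127. ]
```

Request:
drive_tool(plan=[[0, -0.0035, 0.03, 0, 0, -2, 0], [0, 0, 0.03, 0, 0, 0, 0], [0, 0, 0.03, 0, 0, 0, 0], [0, 0, 0.025, 0, 0, 0, 0], [0, 0, 0.01, 0, 0, 0, 0], [0, 0, 0.002, 0, 0, 0, 0], [0, 0, 0, 0, 0, 0, 0]])

```text
t: 7.75
tcp_pos: [0.4515, 0.0949, 0.0364]
tool_rot: [0.999, -0.048, 0.0, 0.0]
force: [0.1, 0.4, -0.5]
finger_gap: 0.501
gripper_force: 0.0
```

Request:
drive_tool(plan=[[0, 0, 0, 0, 0, 0, -1], [0, 0, 0, 0, 0, 0, -1], [0, 0, 0, 0, 0, 0, -1], [0, 0, 0, 0, 0, 0, -1], [0, 0, 0, 0, 0, 0, -1]])

```text
t: 8.25
tcp_pos: [0.4517, 0.0952, 0.0375]
tool_rot: [0.999, -0.048, 0.001, 0.0]
force: [-0.3, -1.5, 6.0]
finger_gap: 0.152
gripper_force: 41.1
```

```bash
python3 go.py .509 -.4565 .105 175
```

```text
t 8.2 tcp [0.4517 0.0952 0.0375] phi -5.5 tilt 0.15 q1,q6 [-0.03  1.63]
now-axes mm [109.9 543.7 -67.3] turn wz -0.5
after-turn axes mm [105.3 544.6 -67.3]
```

Request:
drive_tool(plan=[[0, 0, -0.03, 0, 0, 0, -1], [0, 0, -0.045, 0, 0, 0, -1], [0, 0, -0.045, 0, 0, 0, -1], [0.008, 0.039, 0, 0, 0, 0, -1], [0.008, 0.039, 0, 0, 0, 0, -1], [0.008, 0.039, 0, 0, 0, 0, -1], [0.008, 0.039, 0, 0, 0, 0, -1], [0.008, 0.039, 0, 0, 0, 0, -1], [0.008, 0.039, 0, 0, 0, 0, -1], [0.008, 0.039, 0, 0, 0, 0, -1]])

```text
t: 9.25
tcp_pos: [0.4801, -0.1832, 0.1566]
tool_rot: [0.999, -0.048, 0.0, -0.0]
force: [0.6, -0.1, -1.2]
finger_gap: 0.144
gripper_force: 40.2
```

Request:
drive_tool(plan=[[0.008, 0.039, 0, 0, 0, 0, -1], [0.008, 0.039, 0, 0, 0, 0, -1], [0.008, 0.039, 0, 0, 0, 0, -1], [0.008, 0.039, 0, 0, 0, 0, -1], [0.008, 0.039, 0, 0, 0, 0, -1], [0.008, 0.039, 0, 0, 0, 0, -1], [0.006, 0.037, 0, 0, 0, 0, -1], [0, 0, 0, 0, 0, 0, -1], [0, 0, 0, 0, 0, 0, -1]])

```text
t: 10.15
tcp_pos: [0.5075, -0.4569, 0.1558]
tool_rot: [0.999, -0.049, -0.0, -0.001]
force: [0.2, 0.3, -0.5]
finger_gap: 0.153
gripper_force: 40.2
```

Run:
```python
from fit import *
snap('wrist','w5');run(['w5'],['dish_L'])
from go import go
go(.509,-.456,.0765,175)
```

```text
dish_L w5 806 z 0.0454 [ 0.53934546 -0.45775708] 87.68339538574219 
t 10.2 tcp [ 0.5076 -0.4556  0.1558] phi -5.5 tilt 0.15 q1,q6 [-0.9   0.77]
now-axes mm [ 1.6  0.4 79.3] turn wz -0.5
after-turn axes mm [ 1.6  0.4 79.3]
```

View pics/w5.png

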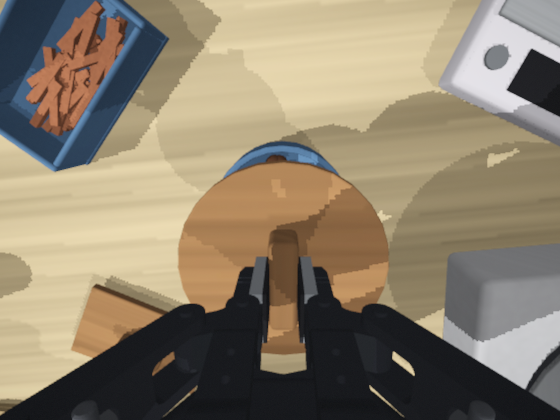

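The lid at (283,255) is level, and the dish's far rim at (285,150) is centred beneath it. Lowering.

Request:
drive_tool(plan=[[0.0015, 0.001, 0.02, 0, 0, 0, -1], [0, 0, 0.03, 0, 0, 0, -1], [0, 0, 0.015, 0, 0, 0, -1], [0, 0, 0.008, 0, 0, 0, -1], [0, 0, 0.003, 0, 0, 0, -1], [0, 0, 0.002, 0, 0, 0, -1], [0, 0, 0, 0, 0, 0, -1]])

```text
t: 10.9
tcp_pos: [0.5101, -0.4583, 0.0791]
tool_rot: [0.999, -0.048, 0.0, 0.001]
force: [-0.1, -0.1, -1.0]
finger_gap: 0.148
gripper_force: 40.2
```

Request:
drive_tool(plan=[[-0.0005, -0.001, 0.001, 0, 0, 0, -1], [0, 0, 0.001, 0, 0, 0, -1], [0, 0, 0.001, 0, 0, 0, -1], [0, 0, 0, 0, 0, 0, -1]])

```text
t: 11.3
tcp_pos: [0.5094, -0.4571, 0.0765]
tool_rot: [0.999, -0.048, 0.0, 0.0]
force: [-0.8, 1.3, 5.6]
finger_gap: 0.152
gripper_force: 40.9
```

Request:
drive_tool(plan=[[0, 0, 0, 0, 0, 0, -0.2], [0, 0, 0, 0, 0, 0, 0], [0, 0, 0, 0, 0, 0, 0], [0, 0, -0.01, 0, 0, 0, 0], [0, 0, -0.04, 0, 0, 0, 0], [0, 0, -0.04, 0, 0, 0, 0], [0, 0, 0, 0, 0, 0, 0], [0, 0, 0, 0, 0, 0, 0]])

```text
t: 12.1
tcp_pos: [0.5099, -0.4576, 0.1675]
tool_rot: [0.999, -0.048, 0.001, 0.001]
force: [0.8, -0.2, -0.6]
finger_gap: 0.499
gripper_force: 0.0
```

Run:
```python
from chk import *
snap('wrist','w6');snap('side','s6')
for f in ['w6','s6']: chk(f,.509,-.4565)
run(['w6'],['lid_o','dish_o'])
from go import go
go(.376,-.302,.13,58)
```

```text
board 13296 z 0.0537 slope deg [-0.05  0.06] [ 0.50902356 -0.45670547] 111.8419189453125
bar z 0.0754 [ 0.50926016 -0.45676572] [13.9 45.9] 85.0
board 2265 z 0.0543 slope deg [0.24 0.05] [ 0.50870367 -0.45568222] 114.31560516357422
bar z 0.0757 [ 0.50749585 -0.45686359] [13.7 46.6] 84.3
lid_o w6 2243 z 0.0148 [ 0.38123117 -0.29262317] [113.6  83.6] 59.0 BAR 0 z nan
dish_o w6 2891 z 0.0452 [ 0.6319787  -0.30533832] [ 79.3 130.1] 44.9 
t 12.2 tcp [ 0.5087 -0.4562  0.1646] phi -5.5 tilt 0.11 q1,q6 [-0.89  0.77]
now-axes mm [-146.8 -140.7   35. ] turn wz -63.5
after-turn axes mm [  60.4 -194.2   35. ]
  return _methods._mean(a, axis=axis, dtype=dtype,
  ret = ret.dtype.type(ret / rcount)
```

The large lid is seated flat. Next is the oblong lid.

Request:
drive_tool(plan=[[-0.03, -0.028, 0, 0, 0, 0, 0], [-0.03, -0.028, 0, 0, 0, 0, 0], [-0.03, -0.028, 0, 0, 0, 0, 0], [-0.03, -0.028, 0, 0, 0, 0, 0], [-0.027, -0.028, 0, 0, 0, 0, 0], [0, 0, 0, 0, 0, -8, 0], [0, 0, 0, 0, 0, -8, 0], [0, 0, 0, 0, 0, -8, 0], [0, 0, 0, 0, 0, -8, 0], [0, 0, 0, 0, 0, -8, 0]])

```text
t: 13.2
tcp_pos: [0.3756, -0.3026, 0.1641]
tool_rot: [0.954, 0.299, -0.001, -0.002]
force: [-0.3, -1.1, 0.5]
finger_gap: 0.501
gripper_force: 0.0
```

Request:
drive_tool(plan=[[0, 0, 0, 0, 0, -8, 0], [0, 0, 0, 0, 0, -8, 0], [0, 0, 0, 0, 0, -8, 0], [0, 0, 0, 0, 0, 0, 0], [0, 0, 0, 0, 0, 0, 0]])

```text
t: 13.7
tcp_pos: [0.3759, -0.3029, 0.1645]
tool_rot: [0.873, 0.487, -0.0, -0.001]
force: [-0.9, -0.4, 0.5]
finger_gap: 0.502
gripper_force: 0.0
```

Run:
```python
from fit import *
snap('wrist','w7');run(['w7'],['lid_o'])
from go import go
go(.3755,-.302,.0365,58.5)
```

```text
lid_o w7 11982 z 0.0146 [ 0.37468436 -0.30113922] [133.5  82.5] 58.4 BAR 843 z 0.0363 [ 0.3747124  -0.30063843] [45.1 13.6] 58.6
t 13.8 tcp [ 0.376  -0.303   0.1647] phi 58.4 tilt 0.1 q1,q6 [-0.91 -0.36]
now-axes mm [  0.5  -0.8 128.2] turn wz -0.1
after-turn axes mm [  0.5  -0.8 128.2]
```

Request:
drive_tool(plan=[[0.001, -0.0015, 0.03, 0, 0, 0, 0], [0, 0, 0.03, 0, 0, 0, 0], [0, 0, 0.03, 0, 0, 0, 0], [0, 0, 0.025, 0, 0, 0, 0], [0, 0, 0.01, 0, 0, 0, 0], [0, 0, 0.002, 0, 0, 0, 0], [0, 0, 0, 0, 0, 0, 0]])

```text
t: 14.45
tcp_pos: [0.3758, -0.302, 0.0385]
tool_rot: [0.873, 0.488, 0.0, 0.0]
force: [0.1, -0.2, 0.9]
finger_gap: 0.499
gripper_force: 0.0
```

Request:
drive_tool(plan=[[0, 0, 0, 0, 0, 0, -1], [0, 0, 0, 0, 0, 0, -1], [0, 0, 0, 0, 0, 0, -1], [0, 0, 0, 0, 0, 0, -1], [0, 0, 0, 0, 0, 0, -1]])

```text
t: 14.95
tcp_pos: [0.3761, -0.3024, 0.0395]
tool_rot: [0.873, 0.489, 0.0, 0.001]
force: [0.1, 0.7, 6.6]
finger_gap: 0.152
gripper_force: 41.3
```

```bash
python3 go.py .632 -.306 .16 134.9
```

```text
t 14.9 tcp [ 0.3761 -0.3024  0.0395] phi 58.5 tilt 0.14 q1,q6 [-0.91 -0.36]
now-axes mm [ 130.5  220.3 -120.1] turn wz -76.4
after-turn axes mm [-183.5  178.6 -120.1]
```

Request:
drive_tool(plan=[[0, 0, -0.03, 0, 0, 0, -1], [0, 0, -0.045, 0, 0, 0, -1], [0, 0, -0.045, 0, 0, 0, -1], [0.019, 0.032, 0, 0, 0, 0, -1], [0.019, 0.032, 0, 0, 0, 0, -1], [0.019, 0.032, 0, 0, 0, 0, -1], [0.019, 0.032, 0, 0, 0, 0, -1], [0.019, 0.032, 0, 0, 0, 0, -1], [0.019, 0.032, 0, 0, 0, 0, -1], [0.016, 0.028, 0, 0, 0, 0, -1]])

```text
t: 15.95
tcp_pos: [0.6326, -0.3053, 0.1583]
tool_rot: [0.872, 0.489, 0.0, 0.0]
force: [0.4, -0.3, -0.5]
finger_gap: 0.145
gripper_force: 40.4
```

Request:
drive_tool(plan=[[0, 0, 0, 0, 0, -8.5, -1], [0, 0, 0, 0, 0, -8.5, -1], [0, 0, 0, 0, 0, -8.5, -1], [0, 0, 0, 0, 0, -8.5, -1], [0, 0, 0, 0, 0, -8.5, -1], [0, 0, 0, 0, 0, -8.5, -1], [0, 0, 0, 0, 0, -8.5, -1], [0, 0, 0, 0, 0, -8.5, -1], [0, 0, 0, 0, 0, -8.5, -1], [0, 0, 0, 0, 0, 0, -1]])

```text
t: 16.95
tcp_pos: [0.6307, -0.3056, 0.1582]
tool_rot: [0.383, 0.924, 0.0, -0.0]
force: [0.6, -0.4, -0.9]
finger_gap: 0.148
gripper_force: 40.4
```

Request:
drive_tool(plan=[[0, 0, 0, 0, 0, 0, -1], [0, 0, 0, 0, 0, 0, -1]])

```text
t: 17.15
tcp_pos: [0.6309, -0.3058, 0.1582]
tool_rot: [0.384, 0.923, 0.0, -0.0]
force: [-0.8, -0.4, -0.4]
finger_gap: 0.149
gripper_force: 40.4
```

Run:
```python
from h import *
from go import go
go(.632,-.3055,.079,134.9)
d=snap('wrist','w8');P=cloud(d)
# held lid board: points roughly .10-.17 high
z=P[...,2];m=(z>.11)&(z<.145)&(np.hypot(P[...,0]-.632,P[...,1]+.306)<.085)
q=P[m];print(len(q),np.median(q[:,2]),cv2.minAreaRect((q[:,:2]*1e3).astype(np.float32)))
```

```text
t 17.1 tcp [ 0.6309 -0.3058  0.1582] phi 134.9 tilt 0.02 q1,q6 [-0.61 -1.39]
now-axes mm [-0.6  1.  79.2] turn wz -0.0
after-turn axes mm [-0.6  1.  79.2]
23925 0.1332939321711642 ((631.7590942382812, -306.37200927734375), (82.22771453857422, 134.6990966796875), 44.81736755371094)
```

View pics/w8.png

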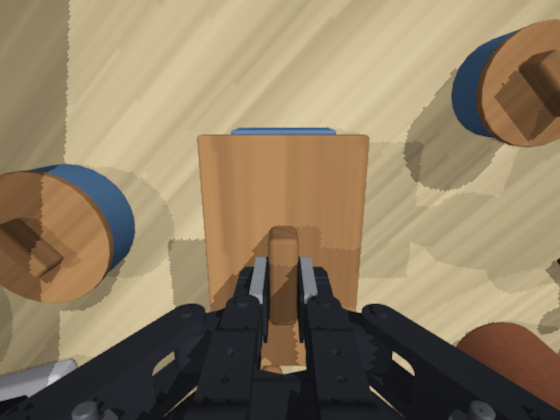

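The lid (283,220) is parallel to the dish, whose far rim at (284,131) is centred under it. Lowering.

Request:
drive_tool(plan=[[0.0005, 0.001, 0.02, 0, 0, 0, -1], [0, 0, 0.03, 0, 0, 0, -1], [0, 0, 0.015, 0, 0, 0, -1], [0, 0, 0.008, 0, 0, 0, -1], [0, 0, 0.003, 0, 0, 0, -1], [0, 0, 0.002, 0, 0, 0, -1], [0, 0, 0.001, 0, 0, 0, -1], [0, 0, 0, 0, 0, 0, -1]])

```text
t: 18.0
tcp_pos: [0.6319, -0.3052, 0.0802]
tool_rot: [0.383, 0.924, -0.0, 0.001]
force: [0.4, 0.2, -0.7]
finger_gap: 0.148
gripper_force: 40.4
```

Request:
drive_tool(plan=[[0, 0, 0.001, 0, 0, 0, -1], [0, 0, 0, 0, 0, 0, -1]])

```text
t: 18.2
tcp_pos: [0.6316, -0.3049, 0.0787]
tool_rot: [0.383, 0.924, -0.0, 0.0]
force: [-0.2, -0.0, -1.5]
finger_gap: 0.148
gripper_force: 40.4
```

Request:
drive_tool(plan=[[0, 0, 0.001, 0, 0, 0, -1], [0, 0, 0, 0, 0, 0, -1]])

```text
t: 18.4
tcp_pos: [0.6316, -0.305, 0.0786]
tool_rot: [0.383, 0.924, -0.0, 0.0]
force: [-2.2, 0.0, 5.1]
finger_gap: 0.144
gripper_force: 41.1
```

Request:
drive_tool(plan=[[0, 0, 0, 0, 0, 0, -0.2], [0, 0, 0, 0, 0, 0, 0], [0, 0, 0, 0, 0, 0, 0], [0, 0, -0.01, 0, 0, 0, 0], [0, 0, -0.04, 0, 0, 0, 0], [0, 0, -0.04, 0, 0, 0, 0], [0, 0, 0, 0, 0, 0, 0], [0, 0, 0, 0, 0, 0, 0]])

```text
t: 19.2
tcp_pos: [0.6322, -0.3053, 0.1696]
tool_rot: [0.383, 0.924, -0.0, 0.002]
force: [-0.8, 0.8, -0.7]
finger_gap: 0.499
gripper_force: 0.0
```

Run:
```python
from chk import *
snap('wrist','w9');snap('side','s9')
for f in ['w9','s9']: chk(f,.632,-.3055,1,.06)
from go import go
go(.503,.464,.165,74)
```

```text
board 14857 z 0.0536 slope deg [0.02 0.03] [ 0.63200177 -0.30522443] [ 82.2 133.9] 44.8
bar z 0.0753 [ 0.63143121 -0.30501727] [13.8 45.6] 45.4
board 1588 z 0.0545 slope deg [0.5  0.37] [ 0.63311377 -0.30541077] [ 85.4 134.4] 45.2
bar z 0.0756 [ 0.6325863  -0.30527197] [15.4 46.1] 45.2
t 19.3 tcp [ 0.6307 -0.3043  0.1666] phi 135.0 tilt 0.12 q1,q6 [-0.61 -1.39]
now-axes mm [633.6 453.    2.7] turn wz 61.0
after-turn axes mm [ 703.4 -334.6    2.7]
```

Request:
drive_tool(plan=[[0.033, 0.024, 0, 0, 0, 0, 0], [0.033, 0.024, 0, 0, 0, 0, 0], [0.033, 0.024, 0, 0, 0, 0, 0], [0.033, 0.024, 0, 0, 0, 0, 0], [0.033, 0.024, 0, 0, 0, 0, 0], [0.033, 0.024, 0, 0, 0, 0, 0], [0.033, 0.024, 0, 0, 0, 0, 0], [0.033, 0.024, 0, 0, 0, 0, 0], [0.033, 0.024, 0, 0, 0, 0, 0], [0.033, 0.024, 0, 0, 0, 0, 0]])

```text
t: 20.3
tcp_pos: [0.5662, 0.0998, 0.1657]
tool_rot: [0.383, 0.924, -0.001, -0.002]
force: [0.3, 0.8, -0.5]
finger_gap: 0.497
gripper_force: 0.0
```

Request:
drive_tool(plan=[[0.034, 0.024, 0, 0, 0, 0, 0], [0.034, 0.024, 0, 0, 0, 0, 0], [0.034, 0.024, 0, 0, 0, 0, 0], [0.034, 0.024, 0, 0, 0, 0, 0], [0.034, 0.024, 0, 0, 0, 0, 0], [0.034, 0.024, 0, 0, 0, 0, 0], [0.034, 0.024, 0, 0, 0, 0, 0], [0.034, 0.024, 0, 0, 0, 0, 0], [0.032, 0.021, 0, 0, 0, 0, 0], [0, 0, 0, 0, 0, 0, 0]])

```text
t: 21.3
tcp_pos: [0.5009, 0.4681, 0.1653]
tool_rot: [0.38, 0.925, -0.0, -0.001]
force: [0.5, 0.5, -0.8]
finger_gap: 0.494
gripper_force: 0.0
```

Request:
drive_tool(plan=[[0, 0, 0, 0, 0, 7.5, 0], [0, 0, 0, 0, 0, 7.5, 0], [0, 0, 0, 0, 0, 7.5, 0], [0, 0, 0, 0, 0, 7.5, 0], [0, 0, 0, 0, 0, 7.5, 0], [0, 0, 0, 0, 0, 7.5, 0], [0, 0, 0, 0, 0, 7.5, 0], [0, 0, 0, 0, 0, 8.5, 0], [0, 0, 0, 0, 0, 0, 0], [0, 0, 0, 0, 0, 0, 0]])

```text
t: 22.3
tcp_pos: [0.5032, 0.4627, 0.1662]
tool_rot: [0.798, 0.603, -0.001, 0.0]
force: [-0.3, 0.1, 0.5]
finger_gap: 0.506
gripper_force: 0.0
```

Run:
```python
from fit import *
snap('wrist','w10');S['lid_q']=(.503,.463,1);run(['w10'],['lid_q'])
from go import go
go(.503,.464,.038,74)
```

```text
lid_q w10 9476 z 0.0146 [0.5039223  0.46844278] [94.1 93.8] 76.9 BAR 850 z 0.0363 [0.50424231 0.46843277] [45.9 14. ] 77.0
t 22.4 tcp [0.5033 0.463  0.1665] phi 74.1 tilt 0.1 q1,q6 [0.58 0.86]
now-axes mm [  1.1  -0.4 128.5] turn wz 0.1
after-turn axes mm [  1.1  -0.4 128.5]
```

View pics/w10.png

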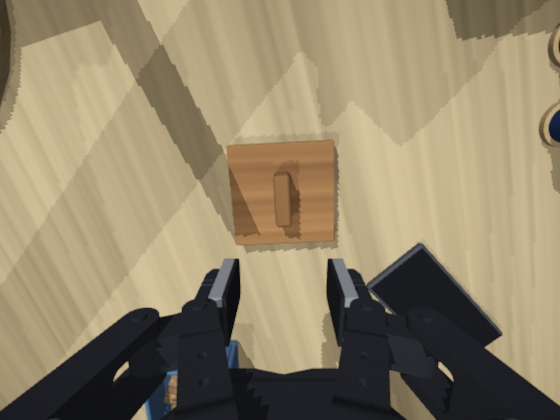

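The lid is at (282,195), turned about 3° from the tool. I'll correct that and descend.

Request:
drive_tool(plan=[[0.0045, 0, 0.03, 0, 0, -3, 0], [0, 0, 0.03, 0, 0, 0, 0], [0, 0, 0.03, 0, 0, 0, 0], [0, 0, 0.025, 0, 0, 0, 0], [0, 0, 0.01, 0, 0, 0, 0], [0, 0, 0.004, 0, 0, 0, 0], [0, 0, 0, 0, 0, 0, 0]])

```text
t: 23.05
tcp_pos: [0.505, 0.4682, 0.0385]
tool_rot: [0.782, 0.623, 0.0, 0.0]
force: [-1.2, -0.1, 0.9]
finger_gap: 0.501
gripper_force: 0.0
```

Request:
drive_tool(plan=[[0, 0, 0, 0, 0, 0, -1], [0, 0, 0, 0, 0, 0, -1], [0, 0, 0, 0, 0, 0, -1], [0, 0, 0, 0, 0, 0, -1], [0, 0, 0, 0, 0, 0, -1]])

```text
t: 23.55
tcp_pos: [0.5057, 0.4688, 0.0401]
tool_rot: [0.783, 0.623, 0.002, 0.0]
force: [-0.5, -0.3, 6.3]
finger_gap: 0.146
gripper_force: 42.3
```

```bash
python3 go.py .3562 .288 .16 73.9
```

```text
t 23.6 tcp [0.5057 0.4688 0.0401] phi 77.0 tilt 0.18 q1,q6 [0.59 0.81]
now-axes mm [-209.5 -104.8 -120.6] turn wz 3.1
after-turn axes mm [-214.9  -93.2 -120.6]
```

Request:
drive_tool(plan=[[0, 0, -0.03, 0, 0, 0, -1], [0, 0, -0.045, 0, 0, 0, -1], [0, 0, -0.045, 0, 0, 0, -1], [-0.035, -0.0175, 0, 0, 0, 0, -1], [-0.035, -0.0175, 0, 0, 0, 0, -1], [-0.035, -0.0175, 0, 0, 0, 0, -1], [-0.035, -0.0175, 0, 0, 0, 0, -1], [-0.035, -0.0175, 0, 0, 0, 0, -1], [-0.035, -0.0175, 0, 0, 0, 0, -1], [0, 0, 0, 0, 0, 3.2, -1]])

```text
t: 24.55
tcp_pos: [0.3483, 0.2828, 0.1576]
tool_rot: [0.8, 0.599, -0.005, -0.001]
force: [0.1, 0.1, -2.1]
finger_gap: 0.15
gripper_force: 41.4
```

Request:
drive_tool(plan=[[0, 0, 0, 0, 0, 0, -1], [0, 0, 0, 0, 0, 0, -1]])

```text
t: 24.75
tcp_pos: [0.3562, 0.2876, 0.1586]
tool_rot: [0.799, 0.601, 0.001, 0.0]
force: [-0.4, 0.7, -0.7]
finger_gap: 0.148
gripper_force: 41.4
```

Run:
```python
from h import *
from go import go
go(.3557,.2885,.079,73.9)
d=snap('wrist','w11');P=cloud(d)
z=P[...,2];m=(z>.11)&(z<.145)&(np.hypot(P[...,0]-.356,P[...,1]-.288)<.085)
q=P[m];print(len(q),np.median(q[:,2]),cv2.minAreaRect((q[:,:2]*1e3).astype(np.float32)))
```

```text
t 24.8 tcp [0.3562 0.2876 0.1586] phi 73.9 tilt 0.12 q1,q6 [0.43 0.72]
now-axes mm [ 0.6 -0.9 79.6] turn wz -0.0
after-turn axes mm [ 0.6 -0.9 79.6]
18607 0.13322937999905338 ((356.50457763671875, 286.6678771972656), (94.38711547851562, 94.28958129882812), 73.7982406616211)
```

View pics/w11.png

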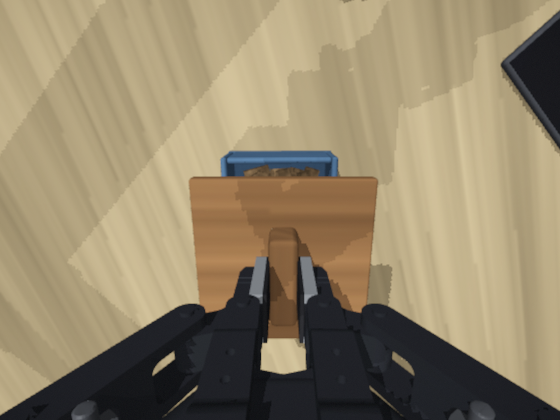

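The lid (283,255) is parallel to the dish. The dish rim runs from 222 to 338, so its centre is about 3 px left of the lid's. I'll correct by 1.5 and -2 mm and lower.

Request:
drive_tool(plan=[[0.0015, -0.002, 0.02, 0, 0, 0, -1], [0, 0, 0.03, 0, 0, 0, -1], [0, 0, 0.015, 0, 0, 0, -1], [0, 0, 0.008, 0, 0, 0, -1], [0, 0, 0.003, 0, 0, 0, -1], [0, 0, 0.002, 0, 0, 0, -1], [0, 0, 0.001, 0, 0, 0, -1], [0, 0, 0, 0, 0, 0, -1]])

```text
t: 25.6
tcp_pos: [0.3541, 0.2893, 0.0798]
tool_rot: [0.8, 0.6, 0.001, 0.0]
force: [-0.2, -1.1, -1.2]
finger_gap: 0.153
gripper_force: 41.4
```

Request:
drive_tool(plan=[[0, 0, 0.001, 0, 0, 0, -1], [0, 0, 0, 0, 0, 0, -1]])

```text
t: 25.8
tcp_pos: [0.3541, 0.2893, 0.079]
tool_rot: [0.8, 0.6, 0.001, 0.0]
force: [-0.8, -0.5, 4.0]
finger_gap: 0.153
gripper_force: 41.9
```

Request:
drive_tool(plan=[[0, 0, 0, 0, 0, 0, -0.2], [0, 0, 0, 0, 0, 0, 0], [0, 0, 0, 0, 0, 0, 0], [0, 0, -0.01, 0, 0, 0, 0], [0, 0, -0.04, 0, 0, 0, 0], [0, 0, -0.04, 0, 0, 0, 0], [0, 0, -0.04, 0, 0, 0, 0], [0, 0, 0, 0, 0, 0, 0], [0, 0, 0, 0, 0, 0, 0]])

```text
t: 26.7
tcp_pos: [0.3539, 0.2893, 0.2096]
tool_rot: [0.8, 0.6, 0.001, 0.0]
force: [-0.9, -0.3, -0.5]
finger_gap: 0.502
gripper_force: 0.0
```

Run:
```python
from chk import *
snap('wrist','w12');snap('side','s12');snap('scene','c12')
for f in ['w12','s12']: chk(f,.3557,.2885,1)
print('others');
chk('s12',.691,-.114);chk('s12',.509,-.4565);chk('s12',.632,-.3055,1)
a=cv2.imread('pics/s12.png')[100:400,120:500];cv2.imwrite('pics/f.png',np.hstack([a]) if 0 else cv2.resize(a,(760,600)))
print(manip.sense()['force'],manip.sense()['t'])
```

```text
board 9127 z 0.0536 slope deg [-0.04 -0.04] [0.35413443 0.28868951] [94.1 94.1] 73.8
bar z 0.0753 [0.35451956 0.28911942] [45.3 13.3] 73.4
board 736 z 0.0554 slope deg [0.2  0.68] [0.35576428 0.28808072] [98.4 94.3] 72.8
bar z 0.0764 [0.35511594 0.28607538] [46.1 13.6] 73.8
others
board 470 z 0.0549 slope deg [0.75 0.83] [ 0.69162988 -0.11684493] 86.87680053710938
bar z 0.0758 [ 0.69007019 -0.11505089] [46.1 15.6] 1.6
board 2263 z 0.0543 slope deg [0.16 0.09] [ 0.50903607 -0.45766968] 114.72969055175781
bar z 0.0758 [ 0.50887048 -0.456504  ] [14.3 46.6] 84.7
board 1587 z 0.0545 slope deg [0.46 0.43] [ 0.63360315 -0.30494598] [ 86.  134.6] 45.0
bar z 0.0759 [ 0.6325271  -0.30543457] [15.8 45.3] 42.7
[-0.99372078 -0.07858867 -0.7160434 ] 26.85
```

View pics/f.png

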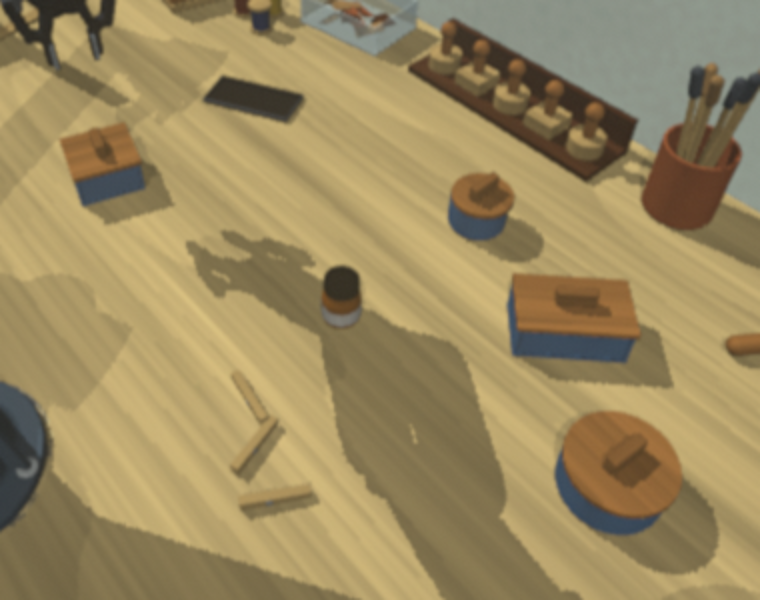

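View pics/w12.png

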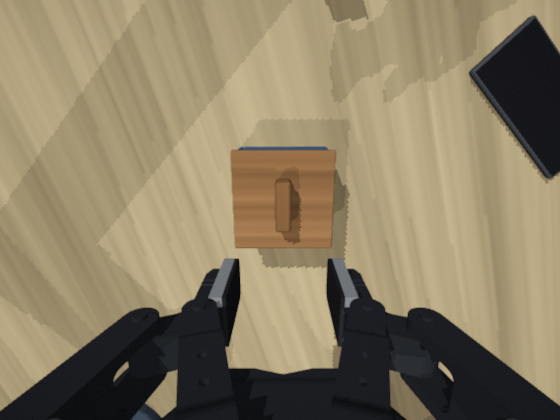

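The final views show all four lids flat and square on their dishes: square (103,163), small (480,206), oblong (573,315), large (620,470). The jar (341,296) and phone (254,98) are undisturbed, so I'm handing in.

```bash
python3 -c "
from station import manip
print(manip.sign_off())"
```

```text
the job is handed in; nothing more can be done
None
```

All four lids are on their matching dishes, flat and square and let go, the jar and phone were left alone, and the job was handed in at about 27 s.

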